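Nest the calorimeter cups and hold the contact probe in them

TASK

Assemble the calorimeter: set the middle metal cup down inside the can that is fixed on the round foot, then the small cup inside the middle one, each standing flat on the floor of the one outside it. Then lift the spring-tipped contact probe out of its stand and hold it upright with its tip on the mark in the centre of the small cup's floor, pressed lightly so that the sprung tip is pushed about half way in and never driven hard against its stop. Finish while still holding the probe there; leave the other things on the bench where they are and tip no cup over.

Things in the scene. Friction and masses are not known exactly. Their poses are not given: they have to be found in the camera images.
- can_base: round dark steel foot, diameter 96 mm, 8 mm thick, fixed to the bench, with an open aluminium can fixed upright on it: can outer diameter 76 mm, inner diameter 70 mm, rim 48 mm above the bench. Origin: centre of the foot's underside, on the bench; z up
- can_floor (a point): centre of the can's inner floor, 11 mm above the bench
- middle_cup: loose open aluminium cup, straight-sided, outer diameter 62 mm, inner 56 mm, 58 mm high, floor 3 mm thick, about 0.11 kg, no handle, stands upright on the bench. Origin: centre of its underside; z up through its mouth. Seated in the can, its rim stands 21 mm above the can's rim
- middle_floor (a point): centre of the middle cup's inner floor, 3 mm above its underside
- small_cup: loose open aluminium cup, straight-sided, outer diameter 48 mm, inner 42 mm, 76 mm high (narrower and taller than the middle cup), floor 3 mm thick, about 0.09 kg, stands upright on the bench. Origin: centre of its underside; z up through its mouth. Seated in the middle cup, its rim stands 21 mm above the middle cup's rim and 90 mm above the bench
- spot (a point): the mark: a dark ring of 10 mm diameter at the centre of the small cup's inner floor, 3 mm above its underside
- probe_stand: stand fixed to the bench: dark foot 70x84 mm, two upright steel pillars and a grey head 44x64x20 mm (the 64 along its y) whose top is 120 mm above the bench, with an upright through hole of 14 mm diameter in which the probe hangs. Origin: centre of the foot's underside
- probe: contact probe, 0.08 kg, hanging upright in the stand: round black handle (diameter 20 mm, 65 mm long, 6 mm steel button on top), steel shaft (diameter 8 mm) below, brass sprung tip (diameter 6 mm). Origin: on the axis at the handle's underside, which rests on the stand's head; z up. Extended tip 105 mm below the origin. It leaves the stand when its tip is 120 mm above the bench
- probe_tip (a point): the end of the probe's sprung tip; it moves with the tip
- plunger (a joint): how far the sprung tip is pushed into the shaft, m: 0 extended, 0.014 fully in against its stop. About 1 N starts it, rising 0.35 N per mm to about 6 N at the stop
- electrode_holder: bystander: grey-bodied electrode holder with a thin pale tip, 178x21x18 mm, lying down, loose; to be left alone. Origin: under its middle
- torch: bystander: black torch, 49x81x171 mm, standing on its lens, loose; to be left alone. Origin: under its middle
- petri: bystander: clear glass dish, diameter 61 mm, 14 mm high, loose; to be left alone. Origin: under its middle
- beaker: bystander: clear glass beaker, diameter 56 mm, 70 mm high, loose; to be left alone. Origin: under its middle
- timer: bystander: white digital timer, 62x62x18 mm, lying flat, loose; to be left alone. Origin: under its middle
- marker: bystander: white pen with a red cap, 17x135x16 mm, lying flat, loose; to be left alone. Origin: under its middle

How it is judged:
By the outcome, as a careful person would: the job done as asked, in the order asked, and still so for the second after the job is handed in, while the arm keeps its last pose, push and grip.
It also fails if it takes over 72 s, if anything falls off the work surface, if the arm or the gripper's body presses on something with over 40 N, if the wrist force passes 120 N, or if a joint passes its speed limit or range.

ROBOT

A 6-joint arm with a two-finger parallel gripper is mounted at the origin on a cart in front of the work surface, level with it; the furniture and walls round the work are solid. World frame = base frame: x ahead of the robot, y to its left, z up, the work surface at z = 0. Lengths are in m, angles in rad, forces in N, time in s.
With the tool pointing down it reaches from about 0.35 to 0.875 m from the base axis. Payload 4.2 kg.
Tool frame: the origin (TCP) lies between the finger pads; the fingertips stand 17 mm ahead of it and the grasp point (between the pads) lies 2 mm behind it (manip.finger_overhang is the distance from the TCP to the fingertips, in m); z points along the fingers, y is the line along which they close (so a half turn about z gives the same grasp; the last joint's range is limited). The gripper opens to 85 mm and grips with 20 to 120 N. Pads are 22 mm wide; open, the fingers measure 114 mm over their backs; the gripper's body (76 mm by 85 mm) begins 54 mm behind the grasp point. The pads swing forward as they close: fully open they stand 13 mm farther back than shut.
Start: joints at [-0.857, 0.385, 0.008, 0, -1.194, -0.259], TCP at [0.275, -0.561, 0.248] pointing down, gripper open.
Joint ranges: [-3.14, 3.14], [-1.21, 2.06], [-1.07, 1.41], [-3.16, 2.05], [-2.99, -0.16], [-3.1, 3.1]. Speed limits (rad/s): [2.79, 2.79, 3.14, 3.14, 3.14, 3.14].

INTERFACE

Orientations are given as a unit quaternion [x, y, z, w].
In Python, from station import manip gives the robot as it stands. Calls block until the motion is done:
- manip.move_ptp(position, orientation): joint-space move of the TCP to a pose.
- manip.move_l(position, ori=None, max_speed=0.15): straight line of the TCP; ori=None keeps the orientation; max_speed is the mean speed in m/s.
- manip.move_joints(angles): joint-space move.
- manip.command_gripper(opening): opening from 0.0 (shut) to 1.0 (fully open); the grip force is fixed at half the most; returns when the fingers have stopped.
- manip.dwell(seconds).
- manip.solve_ik(position, orientation): joint angles nearest the present ones, or None.
- manip.get_state(): the state.
- manip.capture(name): name is "scene" or "side" or "wrist"; returns (picture, depth): 384x512x3 uint8, blue, green, red; 384x512 float32, m along the optical axis (not along the pixel's ray), 0 where there is no reading.
- manip.get_calibration(name): a dict with "mtx" (3x3 intrinsics, pixels), "view" (4x4, takes a point from world to camera coordinates). Camera axes: x right, y down, z forward; pixel columns grow to the right and rows downward; lengths in m; the calibration is good to about 2 mm. The wrist camera is an equidistant fisheye: a pixel r from the principal point sees the ray r / f radians off the axis. A picture is of the moment at which its call begins: read the wrist's pose just before it. get_calibration takes no time and is no camera call; for the wrist camera it gives the pose at the moment of the call.
A pose or a line that the arm cannot do raises manip.PlanningError and nothing moves.
- manip.job_done(): hands the job in; it is judged then, once.
Trained networks look in the newest picture that a camera, given by its name, has taken for a name from the list of things; names that differ only in an ending like _2 or _b are one class to them, and where a whole thing is asked for, a point or a joint stands for the part that bears it (a point fixed in the world has none). Each returns a list of dicts, best first, with "p" (0 to 1); they miss things now and then, are a little off and sometimes report something else, mostly with a low value. They report only what shows in the picture. A call takes as long as a camera call.
- manip.spot_in(camera, label): "point" ([x, y, z] in m, in the coordinates of the camera as it stood for that picture, good to about 4 mm: the middle of the surface that is visible of it).
- manip.cut_out(camera, label): "pixels" (384x512 bool, what is visible of it).
- manip.place_of(camera, label): "point" ([x, y, z] in m, in the coordinates of the camera as it stood for that picture, good to about 4 mm: a listed point, or the origin of a listed thing).
The state is a dict: "time_s": time; "q": joint angles; "qd": joint speeds; "joint_torque": joint torques, N m; "tool_pos": TCP position; "ee_rot": TCP orientation; "contact_force": force on the tool from outside, world axes, zero at the start; "torque": the same for the moment, N m; "opening": opening from 0.0 (shut) to 1.0 (fully open); "gripper_force": force on a finger pad.
Only numpy, scipy, OpenCV 4.12 (cv2) and the standard library are available. Lean on these libraries where they do the work, as an engineer would, in place of code of your own. Each camera call takes 0.05 s, during which the arm holds its last target. There are 200 camera calls.

## Working session

There is one attempt and no reset: what is moved stays moved. The work goes in short steps, each a Python script; the robot and the scene stay as the last script left them, time stands still between calls to the robot, and variables do not carry over. Pictures are saved under pics/ and viewed, at most 10 in all, crops included, and the job is handed in when it is done.

```bash
ls; mkdir -p pics; cat > h.py <<'E'
import numpy as np, cv2
from station import manip
def world(cam,p,V=None):
    V=manip.get_calibration(cam)["view"] if V is None else V
    return (np.linalg.inv(np.array(V))@np.r_[p,1])[:3]
E
python3 - <<'E'
from h import *
for c in ("scene","side"):
    im,d=manip.capture(c); cv2.imwrite(f"pics/{c}0.png",im)
    print(c, np.round(manip.get_calibration(c)["mtx"],1).tolist(), np.round(np.linalg.inv(manip.get_calibration(c)["view"])[:3,3],3))
    for l in ("can_base","can_floor","middle_cup","small_cup","probe_stand","probe","torch","beaker","petri","timer","marker","electrode_holder"):
        r=manip.place_of(c,l)
        print(l,[(np.round(world(c,x["point"]),4).tolist(),round(x["p"],2)) for x in r[:2]])
s=manip.get_state(); print(s["time_s"],s["ee_rot"],s["tool_pos"],s["opening"])
E
```

```text
pics
scene [[482.9, 0.0, 259.6], [0.0, 482.9, 194.1], [0.0, 0.0, 1.0]] [-0.178 -0.964  0.977]
can_base [([0.5239, 0.0501, -0.0019], 0.71)]
can_floor [([0.52, 0.0528, 0.0094], 0.8)]
middle_cup [([0.5368, 0.2314, 0.0064], 0.75)]
small_cup [([0.4751, -0.1502, -0.0006], 0.82)]
probe_stand [([0.52, 0.0499, 0.0117], 0.47)]
probe []
torch [([0.711, 0.1701, -0.002], 0.89)]
beaker [([0.4178, -0.4661, -0.0025], 0.77)]
petri [([0.6934, 0.0333, -0.0029], 0.76)]
timer [([0.5584, -0.4793, -0.0023], 0.9)]
marker [([0.3647, -0.0396, 0.0025], 0.71), ([0.5312, 0.2285, 0.0044], 0.3)]
electrode_holder []
side [[439.0, 0.0, 258.0], [0.0, 439.0, 185.8], [0.0, 0.0, 1.0]] [ 0.578 -1.063  0.744]
can_base [([0.5204, 0.0502, -0.0008], 0.91)]
can_floor [([0.5211, 0.052, 0.0137], 0.8)]
middle_cup [([0.5281, 0.229, 0.0031], 0.69), ([0.4246, -0.466, 0.005], 0.25)]
small_cup [([0.4715, -0.1463, 0.001], 0.62), ([0.5314, 0.2315, 0.0022], 0.37)]
probe_stand [([0.5325, -0.3324, 0.0006], 0.66)]
probe [([0.5299, -0.3306, 0.1191], 0.51)]
torch [([0.7047, 0.1747, 0.0012], 0.96), ([0.4254, -0.4626, 0.0045], 0.64)]
beaker [([0.4226, -0.4658, 0.0044], 0.64)]
petri [([0.6956, 0.0358, 0.0018], 0.54), ([0.5315, -0.329, 0.1222], 0.34)]
timer [([0.5594, -0.4859, 0.0002], 0.56)]
marker [([0.3656, -0.0381, 0.0012], 0.72)]
electrode_holder [([0.7096, -0.0971, 0.0065], 0.87)]
1.3 [-2.25450813e-01  9.74254551e-01  1.23854079e-05  5.54325284e-06] [ 0.27457591 -0.56143368  0.24830156] 0.9990528365999634
```

View pics/scene0.png

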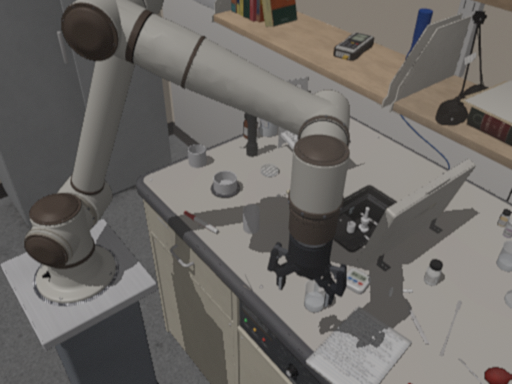

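View pics/side0.png

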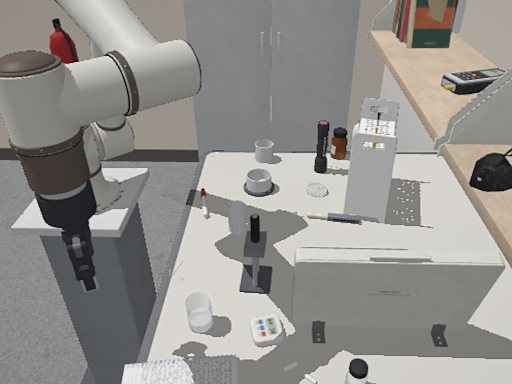

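```bash
cat >> h.py <<'E'
def down(yaw): return [np.cos(yaw/2),np.sin(yaw/2),0,0]
E
python3 - <<'E'
from h import *
from scipy.spatial.transform import Rotation as R
s=manip.get_state(); T=np.eye(4);T[:3,:3]=R.from_quat(s["ee_rot"]).as_matrix();T[:3,3]=s["tool_pos"]
c=manip.get_calibration("wrist"); print(np.round(c["mtx"],1).tolist(), manip.finger_overhang)
print(np.round(np.linalg.inv(T)@np.linalg.inv(c["view"]),3))
for p in ([.53,.23,.06],[.52,.05,.07],[.473,-.148,.08],[.53,-.33,.15]):
    for y in (-180,-135,-90,-45,0,45,90,135):
        q=manip.solve_ik(p,down(np.radians(y))); print(p,y,None if q is None else np.round(q,2))
E
```

```text
[[297.3, 0.0, 258.9], [0.0, 297.3, 189.4], [0.0, 0.0, 1.0]] 0.017
[[ 0.001 -0.949 -0.317  0.081]
 [ 1.     0.001  0.001 -0.   ]
 [-0.001 -0.317  0.949 -0.126]
 [ 0.     0.     0.     1.   ]]
[0.53, 0.23, 0.06] -180 [ 0.69  0.51 -0.33 -0.   -0.73 -2.26]
[0.53, 0.23, 0.06] -135 [ 0.69  0.51 -0.33  0.   -0.73 -1.48]
[0.53, 0.23, 0.06] -90 [ 0.69  0.51 -0.33  0.   -0.73 -0.69]
[0.53, 0.23, 0.06] -45 [ 0.69  0.51 -0.33  0.   -0.73  0.1 ]
[0.53, 0.23, 0.06] 0 [ 0.69  0.51 -0.33  0.   -0.73  0.88]
[0.53, 0.23, 0.06] 45 [ 0.69  0.51 -0.33  0.   -0.73  1.67]
[0.53, 0.23, 0.06] 90 [ 0.69  0.51 -0.33  0.   -0.73  2.45]
[0.53, 0.23, 0.06] 135 [ 0.69  0.51 -0.33  0.   -0.73 -3.05]
[0.52, 0.05, 0.07] -180 [ 0.41  0.42 -0.46 -0.   -0.69 -1.98]
[0.52, 0.05, 0.07] -135 [ 0.41  0.42 -0.46  0.   -0.69 -1.19]
[0.52, 0.05, 0.07] -90 [ 0.41  0.42 -0.46  0.   -0.69 -0.41]
[0.52, 0.05, 0.07] -45 [ 0.41  0.42 -0.46  0.   -0.69  0.38]
[0.52, 0.05, 0.07] 0 [ 0.41  0.42 -0.46  0.   -0.69  1.16]
[0.52, 0.05, 0.07] 45 [ 0.41  0.42 -0.46  0.   -0.69  1.95]
[0.52, 0.05, 0.07] 90 [ 0.41  0.42 -0.46  0.   -0.69  2.73
[... 333 characters left out ...]
48, 0.08] 0 [ 0.03  0.37 -0.52  0.   -0.68  1.55]
[0.473, -0.148, 0.08] 45 [ 0.03  0.37 -0.52  0.   -0.68  2.33]
[0.473, -0.148, 0.08] 90 None
[0.473, -0.148, 0.08] 135 [ 0.03  0.37 -0.52 -0.   -0.68 -2.38]
[0.53, -0.33, 0.15] -180 [-0.3   0.46 -0.13  0.   -0.98 -1.27]
[0.53, -0.33, 0.15] -135 [-0.3   0.46 -0.13  0.   -0.98 -0.49]
[0.53, -0.33, 0.15] -90 [-0.3   0.46 -0.13  0.   -0.98  0.3 ]
[0.53, -0.33, 0.15] -45 [-0.3   0.46 -0.13  0.   -0.98  1.08]
[0.53, -0.33, 0.15] 0 [-0.3   0.46 -0.13  0.   -0.98  1.87]
[0.53, -0.33, 0.15] 45 [-0.3   0.46 -0.13  0.   -0.98  2.65]
[0.53, -0.33, 0.15] 90 [-0.3   0.46 -0.13  0.   -0.98 -2.84]
[0.53, -0.33, 0.15] 135 [-0.3   0.46 -0.13  0.   -0.98 -2.06]
```

```bash
cat >> h.py <<'E'
from scipy.optimize import least_squares
def cloud(d,V,K):
    v,u=np.indices(d.shape); x=u-K[0,2]; y=v-K[1,2]; r=np.hypot(x,y)+1e-9; t=np.tan(r/K[0,0])
    P=np.stack([x/r*t*d,y/r*t*d,d],-1); M=np.linalg.inv(V); return P@M[:3,:3].T+M[:3,3]
def snap(name=None):
    c=manip.get_calibration("wrist"); im,d=manip.capture("wrist")
    if name: cv2.imwrite(f"pics/{name}.png",im)
    return im,d,np.array(c["view"]),cloud(d,np.array(c["view"]),np.array(c["mtx"]))
def rim(P,d,c0,rmean,h):
    """circle of known mean radius fitted to the points near height h (rim) round c0"""
    Q=P[(d>0)&(np.hypot(P[...,0]-c0[0],P[...,1]-c0[1])<rmean+.025)&(abs(P[...,2]-h)<.02)]
    top=np.percentile(Q[:,2],97) if len(Q) else 0
    Q=Q[abs(Q[:,2]-top)<.004]
    f=least_squares(lambda p:np.hypot(Q[:,0]-p[0],Q[:,1]-p[1])-rmean,c0[:2],loss="soft_l1",f_scale=.0015)
    g=least_squares(lambda p:np.hypot(Q[:,0]-p[0],Q[:,1]-p[1])-p[2],[*f.x,rmean],loss="soft_l1",f_scale=.0015)
    return np.round(f.x,4),np.round(g.x,4),round(float(np.median(Q[:,2])),4),len(Q),round(float(np.std(f.fun)),4)
E
python3 - <<'E'
from h import *
Y=np.radians(-90)
manip.move_l([.275,-.561,.33],max_speed=.3)
manip.move_ptp([.5,-.05,.33],down(Y))
im,d,V,P=snap("w1")
print("can",rim(P,d,[.521,.051],.0365,.048)); print("small",rim(P,d,[.473,-.148],.0225,.076))
for l in ("can_floor","small_cup"): print(l,[(world("wrist",x["point"],V).round(4),round(x["p"],2)) for x in manip.place_of("wrist",l)[:1]])
manip.move_ptp([.53,.21,.2],down(Y))
im,d,V,P=snap("w2")
print("mid",rim(P,d,[.531,.23],.0295,.058),"can",rim(P,d,[.521,.051],.0365,.048))
for l in ("can_floor","middle_cup"): print(l,[(world("wrist",x["point"],V).round(4),round(x["p"],2)) for x in manip.place_of("wrist",l)[:1]])
print(manip.get_state()["time_s"])
E
python3 -c "
import cv2,numpy as np
cv2.imwrite('pics/w12.png',cv2.resize(np.hstack([cv2.imread('pics/w1.png'),cv2.imread('pics/w2.png')]),(800,300)))"
```

```text
can (array([0.5198, 0.0484]), array([0.5198, 0.0484, 0.0358]), 0.0485, 320, 0.001)
small (array([ 0.4714, -0.1488]), array([ 0.4714, -0.1488,  0.0221]), 0.0764, 270, 0.0009)
can_floor [(array([ 0.4763, -0.1479,  0.0024]), 0.71)]
small_cup [(array([ 0.4737, -0.1465,  0.002 ]), 0.91)]
mid (array([0.5303, 0.2266]), array([0.5303, 0.2266, 0.0291]), 0.0584, 631, 0.0009) can (array([0.5202, 0.049 ]), array([0.5202, 0.0495, 0.0361]), 0.0483, 485, 0.0009)
can_floor []
middle_cup [(array([ 0.5301,  0.2272, -0.0037]), 0.74)]
5.1583
```

View pics/w12.png

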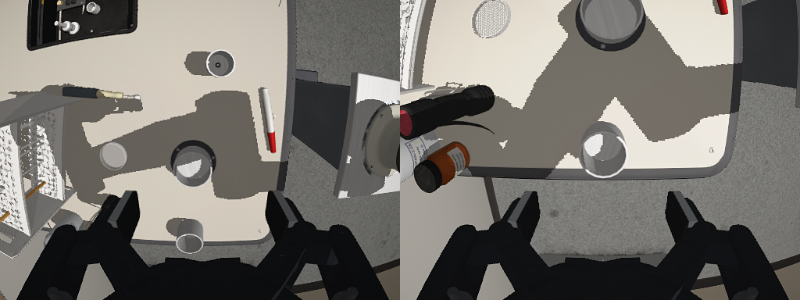

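```bash
python3 - <<'E'
from h import *
def st(t=""):
    s=manip.get_state(); print(t,round(s["time_s"],2),np.round(s["tool_pos"],4),"op",round(s["opening"],3),"gf",np.round(s["gripper_force"],1),"F",np.round(s["contact_force"],2))
manip.move_l([.5303,.2266,.10],max_speed=.2); st()
manip.move_l([.5303,.2266,.0555],max_speed=.08); st()
manip.command_gripper(0); st("closed")
manip.move_l([.5303,.2266,.17],max_speed=.15); st("lift")
im,d,V,P=snap("w3"); 
print("mid",rim(P,d,[.5303,.2266],.0295,.17))
print("can",rim(P,d,[.520,.049],.0365,.048))
manip.move_l([.5200,.049,.17],max_speed=.2)
im,d,V,P=snap("w4"); print("mid",rim(P,d,[.520,.049],.0295,.17)); st()
im,d=manip.capture("side"); cv2.imwrite("pics/s4.png",cv2.resize(im[60:260,160:430],None,fx=2,fy=2))
Q=cv2.imread("pics/w4.png"); cv2.imwrite("pics/j4.png",np.hstack([Q[100:384],cv2.imread("pics/w3.png")[100:384]])[:, :].copy()) 
E
python3 -c "
import cv2,numpy as np
a=cv2.imread('pics/w4.png');b=cv2.imread('pics/s4.png')
cv2.imwrite('pics/j4.png',cv2.resize(np.hstack([a,cv2.resize(b,(512,384))]),(800,300)))"
```

```text
5.82 [0.5312 0.2267 0.101 ] op 1.0 gf 0.0 F [ 1.28 -0.5   0.45]
 6.53 [0.5306 0.2268 0.0558] op 1.005 gf 0.0 F [0.11 0.94 0.41]
closed 6.88 [0.531 0.227 0.057] op 0.703 gf 63.8 F [-0.82 -0.63  5.98]
lift 7.8 [0.5296 0.2262 0.1689] op 0.708 gf 64.8 F [-0.24 -0.24 -1.26]
mid (array([0.5298, 0.2204]), array([0.5298, 0.2161, 0.0338]), 0.187, 650, 0.0043)
can (array([0.5202, 0.0491]), array([0.5202, 0.0495, 0.0362]), 0.0484, 393, 0.001)
mid (array([0.5204, 0.0436]), array([0.5204, 0.0397, 0.0337]), 0.1868, 649, 0.0043)
 8.94 [0.5202 0.0497 0.17  ] op 0.704 gf 64.8 F [-0.7  -0.13 -0.59]
```

View pics/j4.png

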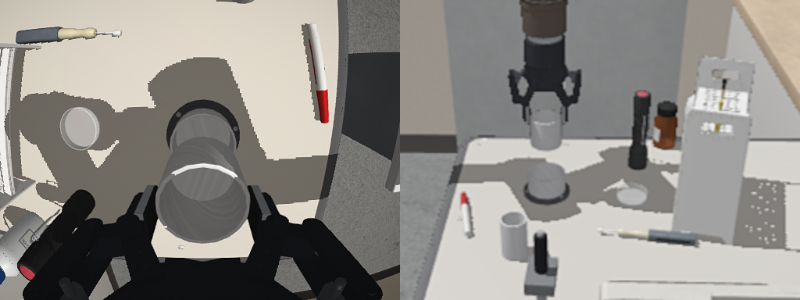

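```bash
cat >> h.py <<'E'
def st(t=""):
    s=manip.get_state(); print(t,round(s["time_s"],2),np.round(s["tool_pos"],4),"op",round(s["opening"],3),"gf",np.round(s["gripper_force"],1),"F",np.round(s["contact_force"],2)); return s
def held_rim(label,rmean):
    """rim centre and height of the cup between the fingers, fingers masked out"""
    im,d,V,P=snap(); t=np.array(manip.get_state()["tool_pos"])
    m=manip.cut_out("wrist",label); m=m[0]["pixels"] if m else np.ones(d.shape,bool)
    k=(d>0)&m&(abs(P[...,0]-t[0])<.9*rmean)&(abs(P[...,1]-t[1])<rmean+.01)
    Q=P[k&(abs(P[...,2]-t[2])<.012)]; top=np.percentile(Q[:,2],95); Q=Q[abs(Q[:,2]-top)<.003]
    f=least_squares(lambda p:np.hypot(Q[:,0]-p[0],Q[:,1]-p[1])-rmean,t[:2],loss="soft_l1",f_scale=.0015)
    print("held",f.x.round(4),"minus tcp",(f.x-t[:2]).round(4),"h-tcp",round(float(np.median(Q[:,2]))-t[2],4),len(Q),f.fun.std().round(4),"N-arc",(Q[:,1]>f.x[1]).sum())
    return f.x
E
python3 - <<'E'
from h import *
held_rim("middle_cup",.0295); st()
E
```

```text
held [0.5204 0.0494] minus tcp [ 0.0003 -0.0005] h-tcp 0.0013 1714 0.0009 N-arc 759
 9.09 [0.5201 0.0499 0.1699] op 0.705 gf 64.8 F [-0.49 -0.05 -0.82]
```

```bash
cat >> h.py <<'E'
def lower(x,y,z0,z1,step=.001,dF=4):
    z=z0; b=np.mean([manip.get_state()["contact_force"] for _ in range(3)],0)
    while z>z1:
        z-=step; manip.move_l([x,y,z],max_speed=.05)
        s=manip.get_state(); f=np.array(s["contact_force"])-b
        if np.linalg.norm(f)>dF: print("contact",f.round(1)); break
    st("lowered cmd %.4f"%z); return z
E
python3 - <<'E'
from h import *
manip.move_l([.5200,.049,.10],max_speed=.15)
manip.move_l([.5200,.049,.072],max_speed=.08); st()
z=lower(.5200,.049,.072,.0665)
manip.command_gripper(1.0); st("open")
manip.move_l([.5200,.049,.17],max_speed=.15)
im,d,V,P=snap("w5"); print("mid",rim(P,d,[.520,.049],.0295,.069)); st()
E
```

```text
10.21 [0.5203 0.0491 0.0723] op 0.704 gf 64.8 F [ 0.41  0.96 -0.84]
contact [-3.1 -0.5  7.4]
lowered cmd 0.0670 11.46 [0.5202 0.049  0.068 ] op 0.707 gf 65.5 F [-2.74  0.49  6.54]
open 11.83 [0.5199 0.049  0.0668] op 1.001 gf 0.0 F [ 0.23 -1.42 -0.1 ]
mid (array([0.5204, 0.0488]), array([0.5204, 0.0488, 0.029 ]), 0.0694, 902, 0.001)
 12.72 [0.5192 0.0488 0.1688] op 1.004 gf 0.0 F [ 0.39 -0.2  -0.28]
```

View pics/w5.png

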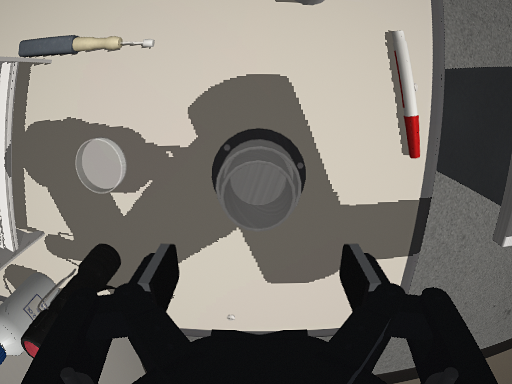

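```bash
python3 - <<'E'
from h import *
manip.move_l([.4714,-.14,.2],max_speed=.25)
im,d,V,P=snap(); r=rim(P,d,[.4714,-.1488],.0225,.076); print(r)
x,y=r[0]; assert abs(x-.4714)<.003 and abs(y+.1488)<.003
manip.move_l([x,y,.115],max_speed=.15)
manip.move_l([x,y,.074],max_speed=.08); st()
manip.command_gripper(0); st("closed")
manip.move_l([x,y,.2],max_speed=.15)
held_rim("small_cup",.0225)
manip.move_l([.5202,.049,.2],max_speed=.25); st()
h=held_rim("small_cup",.0225); st()
E
```

```text
(array([ 0.4713, -0.1493]), array([ 0.4713, -0.1493,  0.0222]), 0.0764, 569, 0.0009)
 15.08 [ 0.4717 -0.1493  0.0744] op 0.999 gf 0.0 F [ 0.08 -1.24  0.72]
closed 15.54 [ 0.4716 -0.1494  0.075 ] op 0.538 gf 60.8 F [-1.88  0.79  5.56]
held [ 0.4708 -0.1496] minus tcp [ 0.0003 -0.0004] h-tcp 0.0016 1314 0.0009 N-arc 599
 17.6 [0.5196 0.0482 0.1996] op 0.54 gf 61.5 F [ 0.25 -0.53 -1.52]
held [0.52   0.0478] minus tcp [ 0.0003 -0.0001] h-tcp 0.0013 1333 0.0009 N-arc 614
 17.7 [0.5197 0.0477 0.1999] op 0.537 gf 61.5 F [ 0.46 -0.15 -1.3 ]
```

```bash
python3 - <<'E'
from h import *
manip.move_l([.5201,.049,.13],max_speed=.15)
manip.move_l([.5201,.049,.0925],max_speed=.08); st()
z=lower(.5201,.049,.0925,.0865)
manip.command_gripper(1.0); st("open")
manip.move_l([.5201,.049,.19],max_speed=.15)
im,d,V,P=snap("w6"); print("small",rim(P,d,[.520,.049],.0225,.09)); print("mid",rim(P,d,[.520,.049],.0295,.06))
print([(world("wrist",x["point"],V).round(4),round(x["p"],2)) for x in manip.place_of("wrist","spot")[:2]]);st()
manip.move_l([.53,-.30,.31],max_speed=.3)
im,d,V,P=snap("w7")
print([(world("wrist",x["point"],V).round(4),round(x["p"],2)) for x in manip.place_of("wrist","probe")[:2]])
np.save("P7.npy",np.dstack([P,d])); st()
Q=P[(d>0)&(np.hypot(P[...,0]-.531,P[...,1]+.331)<.025)&(P[...,2]>.13)]
for a,b in ((.135,.15),(.15,.165),(.165,.182),(.187,.2)):
    q=Q[(Q[:,2]>a)&(Q[:,2]<b)]; print(a,len(q),q.mean(0).round(4) if len(q) else "", np.ptp(q,0).round(4) if len(q) else "")
E
python3 -c "
import cv2,numpy as np
cv2.imwrite('pics/w67.png',cv2.resize(np.hstack([cv2.imread('pics/w6.png'),cv2.imread('pics/w7.png')]),(800,300)))"
```

```text
18.93 [0.5205 0.0491 0.0929] op 0.541 gf 61.5 F [-0.36 -0.18 -0.65]
contact [-3.6  0.2 12.3]
lowered cmd 0.0875 20.18 [0.5203 0.049  0.089 ] op 0.537 gf 62.6 F [-3.94 -0.02 11.7 ]
open 20.66 [0.5201 0.049  0.0872] op 1.004 gf 0.0 F [ 0.54 -0.19 -0.22]
small (array([0.5202, 0.049 ]), array([0.5201, 0.049 , 0.0222]), 0.0904, 673, 0.0009)
mid (array([0.5174, 0.0411]), array([0.5203, 0.0478, 0.0222]), 0.0775, 220, 0.0055)
[(array([0.5222, 0.0468, 0.0165]), 0.85)]
 21.59 [0.5194 0.0488 0.1887] op 1.0 gf 0.0 F [-0.03  0.43 -0.72]
[(array([ 0.531 , -0.3358,  0.1133]), 0.74)]
 23.07 [ 0.53   -0.2988  0.3097] op 1.002 gf 0.0 F [-0.11  0.46  0.38]
0.135 31 [ 0.53   -0.3437  0.1424] [0.017  0.0073 0.0147]
0.15 35 [ 0.5299 -0.3438  0.1582] [0.0178 0.0085 0.0144]
0.165 40 [ 0.5299 -0.3441  0.1738] [0.0168 0.0068 0.0156]
0.187 142 [ 0.5305 -0.3367  0.191 ] [0.011  0.0105 0.0061]
```

View pics/w67.png

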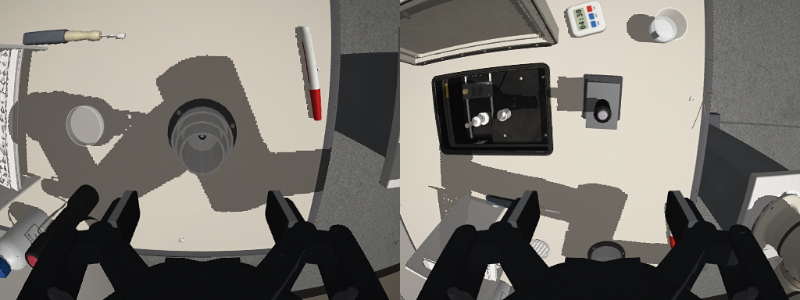

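```bash
cat >> h.py <<'E'
def shaft(name=None):
    """axis of the held probe from wrist depth: (x,y) centres at heights relative to the TCP"""
    im,d,V,P=snap(name); t=np.array(manip.get_state()["tool_pos"]); cy=np.linalg.inv(V)[:3,3]
    Q=P[(d>0)&(np.hypot(P[...,0]-t[0],P[...,1]-t[1])<.025)]-t
    for a in np.arange(-.14,-.02,.012):
        q=Q[(Q[:,2]>a)&(Q[:,2]<a+.012)]
        if len(q)>3: print("  dz %.3f n%d med x %.4f y(face) %.4f  ptp"%(a+.006,len(q),*np.median(q[:,:2],0)),np.ptp(q[:,:2],axis=0).round(4))
    print("  lowest",np.sort(Q[:,2])[:3].round(4))
    print("  tip net",[(world("wrist",x["point"],V)-t).round(4) for x in manip.place_of("wrist","probe_tip")[:1]])
E
python3 - <<'E'
from h import *
A=np.load("P7.npy"); P=A[...,:3]
q=P[(A[...,3]>0)&(abs(P[...,0]-.53)<.03)&(abs(P[...,1]+.337)<.04)&(abs(P[...,2]-.12)<.008)]
print("head top",np.median(q[:,2]).round(4),q[:,:2].min(0),q[:,:2].max(0))
x,y=.5302,-.3366
manip.move_l([x,y,.25],max_speed=.2)
manip.move_l([x,y,.150],max_speed=.1); st()
manip.command_gripper(0); st("closed")
manip.move_l([x,y,.16],max_speed=.05); st()
manip.move_l([x,y,.285],max_speed=.12); st("up")
shaft("w8")
E
```

```text
head top 0.1207 [ 0.50666421 -0.36932829] [ 0.55271771 -0.30298306]
 24.73 [ 0.5307 -0.3368  0.1509] op 1.0 gf 0.0 F [0.5  0.15 0.46]
closed 25.35 [ 0.5303 -0.3367  0.1503] op 0.218 gf 58.5 F [-0.96  0.02  1.15]
 25.7 [ 0.5304 -0.3366  0.1604] op 0.217 gf 58.5 F [ 0.11 -0.01 -1.29]
up 26.89 [ 0.5298 -0.3364  0.2839] op 0.22 gf 58.5 F [-0.34  0.03 -1.59]
  dz -0.134 n13 med x -0.0000 y(face) -0.0014  ptp [0.0055 0.0036]
  dz -0.122 n22 med x -0.0000 y(face) -0.0015  ptp [0.0053 0.003 ]
  dz -0.110 n38 med x 0.0004 y(face) -0.0022  ptp [0.0076 0.0037]
  dz -0.098 n50 med x 0.0004 y(face) -0.0023  ptp [0.0073 0.003 ]
  dz -0.086 n51 med x 0.0008 y(face) -0.0026  ptp [0.007  0.0031]
  dz -0.074 n66 med x 0.0001 y(face) -0.0025  ptp [0.0075 0.0041]
  dz -0.062 n81 med x 0.0001 y(face) -0.0025  ptp [0.0077 0.0042]
  dz -0.050 n87 med x 0.0007 y(face) -0.0024  ptp [0.0073 0.0036]
  dz -0.038 n22 med x 0.0004 y(face) -0.0029  ptp [0.0063 0.0022]
  dz -0.026 n181 med x 0.0001 y(face) -0.0079  ptp [0.0185 0.0082]
  lowest [-0.2771 -0.277  -0.2767]
  tip net [array([-0.0027,  0.003 , -0.1332])]
```

View pics/w8.png

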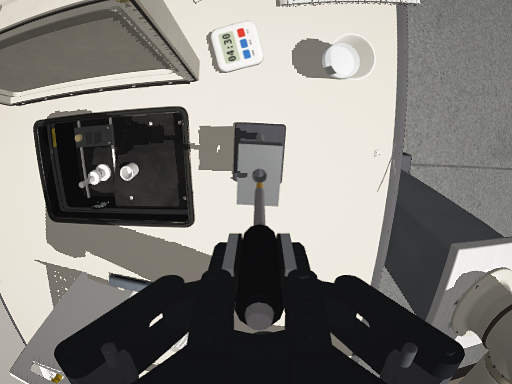

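```bash
cat >> h.py <<'E'
def fz(n=8):
    a=[]
    for _ in range(n): manip.dwell(.03); s=manip.get_state(); a.append([s["contact_force"][2],s["tool_pos"][2]])
    return np.mean(a,0)
E
python3 - <<'E'
from h import *
x,y=.5199,.0480
manip.move_l([x,y,.285],max_speed=.25); st()
manip.move_l([x,y,.23],max_speed=.15)
manip.move_l([x,y,.160],max_speed=.08)
b=fz(15); print("base",b.round(3))
for z in (.157,.154,.152,.151,.150,.149,.148,.147,.146):
    manip.move_l([x,y,z],max_speed=.03); f=fz(); print(z,(f-[b[0],0]).round(4))
    if f[0]-b[0]>3.6: break
st(); np.save("base.npy",b)
im,d=manip.capture("side"); cv2.imwrite("pics/s9.png",cv2.resize(im[80:230,180:380],(800,600),interpolation=cv2.INTER_CUBIC))
E
```

```text
28.68 [0.5198 0.0473 0.285 ] op 0.222 gf 58.5 F [-0.4  -0.37 -1.38]
base [-0.85  0.16]
0.157 [0.1285 0.1569]
0.154 [-0.3707  0.154 ]
0.152 [0.999  0.1522]
0.151 [1.7612 0.1511]
0.15 [1.8407 0.1501]
0.149 [2.1613 0.1491]
0.148 [2.449 0.148]
0.147 [3.0254 0.1471]
0.146 [3.5223 0.146 ]
 35.38 [0.52  0.048 0.146] op 0.218 gf 58.8 F [1.89 0.55 2.33]
```

View pics/s9.png

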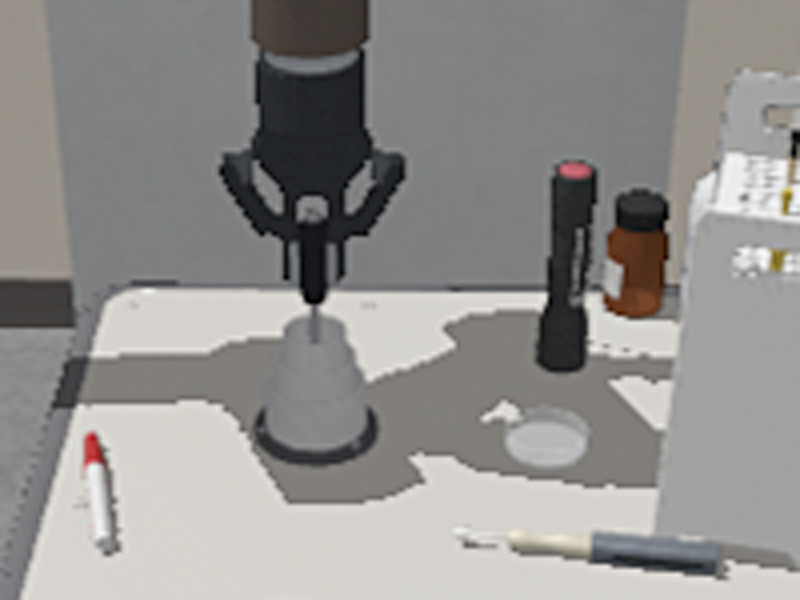

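```bash
python3 - <<'E'
from h import *
f=fz(10); print((f-np.load("base.npy")).round(3))
im,d,V,P=snap(); t=np.array(manip.get_state()["tool_pos"])
Q=P[(d>0)&(np.hypot(P[...,0]-.52,P[...,1]-.049)<.027)&(abs(P[...,2]-.0904)<.003)]
r=np.hypot(Q[:,0]-.5201,Q[:,1]-.049); q=Q[r>.017]; s=Q[r<.010]
c=least_squares(lambda p:np.hypot(q[:,0]-p[0],q[:,1]-p[1])-.0225,[.52,.049],loss="soft_l1",f_scale=.0015)
print("rim",c.x.round(4),len(q),"rim z",np.median(q[:,2]).round(4),"shaft face",np.median(s,0).round(4) if len(s) else None,len(s)); st()
if np.hypot(*(c.x-[.5202,.049]))<.003 and 2.5<f[0]-np.load("base.npy")[0]<4.5: manip.job_done(); print("handed in")
E
```

```text
[ 3.33  -0.014]
rim [0.5199 0.0491] 641 rim z 0.0904 shaft face [0.5201 0.0454 0.0904] 41
 35.81 [0.5199 0.048  0.146 ] op 0.216 gf 58.8 F [ 0.35 -0.19  2.03]
the job is handed in; nothing more can be done
handed in
```

The calorimeter is assembled and the job is handed in at about 36 s: both cups are seated (rims measured at 69 and 90 mm), and the probe is held upright on the centre mark with about 3.3 N, or 6–7 mm of its 14 mm travel.

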